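# Flag the tired shock mount

### The job

Three sprung shock mounts for loudspeakers stand on check plates on the bench, and one spring has gone soft. With closed fingertips press each black pad about halfway down its 10 mm travel and let it up again, in order from the robot's left to its right; then push the white tag behind the softest one fully down, and take the hand away. Leave the other two tags up, and grip, lift or shift nothing on the table.

Things in the scene. Friction and masses are not known exactly. Their poses are not given: they have to be found in the camera images.
- left_plate: the left one (as the robot faces them: left is +y) of three fixed grey plates in a row across the table, 150 (x) x 84 mm, 10 mm thick, origin at the centre of its underside. On it a sprung pad at x -35 mm and a tag at x +40 mm (the side away from the robot). All three look alike and are turned alike, by up to 0.15 rad.
- left_pad (a point): fixed point: where the top centre of the left shock mount's pad is when free, 54 mm above the table. The pad is a flat black rubber disc 48 mm across, 14 mm thick, on a bare coil spring; it goes down 10 mm to its stop and springs back. Which mount is soft cannot be seen.
- left_tag (a point): fixed point: where the top centre of the left mount's tag is when up, 68 mm above the table (48 mm when fully down). The tag is a white T-shaped slide, flat head 16 (x) x 28 mm, 8 mm thick, in a dark steel guide 26 x 40 mm whose top is 36 mm above the table. It slides stiffly (about 3 N) and stays where it is left.
- middle_plate: the middle one (as the robot faces them: left is +y) of three fixed grey plates in a row across the table, 150 (x) x 84 mm, 10 mm thick, origin at the centre of its underside. On it a sprung pad at x -35 mm and a tag at x +40 mm (the side away from the robot). All three look alike and are turned alike, by up to 0.15 rad.
- middle_pad (a point): fixed point: where the top centre of the middle shock mount's pad is when free, 54 mm above the table. The pad is a flat black rubber disc 48 mm across, 14 mm thick, on a bare coil spring; it goes down 10 mm to its stop and springs back. Which mount is soft cannot be seen.
- middle_tag (a point): fixed point: where the top centre of the middle mount's tag is when up, 68 mm above the table (48 mm when fully down). The tag is a white T-shaped slide, flat head 16 (x) x 28 mm, 8 mm thick, in a dark steel guide 26 x 40 mm whose top is 36 mm above the table. It slides stiffly (about 3 N) and stays where it is left.
- right_plate: the right one (as the robot faces them: left is +y) of three fixed grey plates in a row across the table, 150 (x) x 84 mm, 10 mm thick, origin at the centre of its underside. On it a sprung pad at x -35 mm and a tag at x +40 mm (the side away from the robot). All three look alike and are turned alike, by up to 0.15 rad.
- right_pad (a point): fixed point: where the top centre of the right shock mount's pad is when free, 54 mm above the table. The pad is a flat black rubber disc 48 mm across, 14 mm thick, on a bare coil spring; it goes down 10 mm to its stop and springs back. Which mount is soft cannot be seen.
- right_tag (a point): fixed point: where the top centre of the right mount's tag is when up, 68 mm above the table (48 mm when fully down). The tag is a white T-shaped slide, flat head 16 (x) x 28 mm, 8 mm thick, in a dark steel guide 26 x 40 mm whose top is 36 mm above the table. It slides stiffly (about 3 N) and stays where it is left.
- pad_u (a joint): how far one of the three pads (whose place differs each time) is pressed down, m: 0 free, 0.010 on its stop. Preload about 0.5 N, then force grows in proportion to depth: the softest pad needs about 3.5 N to reach the stop, each of the others at least twice that, the stiffest about 12.5 N.
- pad_v (a joint): how far one of the three pads (whose place differs each time) is pressed down, m: 0 free, 0.010 on its stop. Preload about 0.5 N, then force grows in proportion to depth: the softest pad needs about 3.5 N to reach the stop, each of the others at least twice that, the stiffest about 12.5 N.
- pad_w (a joint): how far one of the three pads (whose place differs each time) is pressed down, m: 0 free, 0.010 on its stop. Preload about 0.5 N, then force grows in proportion to depth: the softest pad needs about 3.5 N to reach the stop, each of the others at least twice that, the stiffest about 12.5 N.
- tag_a (a joint): how far one of the three tags (whose place differs each time) is pushed down, m: 0 up (starts at 0 to 0.003), 0.020 fully down; pulling it up would make it negative (to -0.012).
- tag_b (a joint): how far one of the three tags (whose place differs each time) is pushed down, m: 0 up (starts at 0 to 0.003), 0.020 fully down; pulling it up would make it negative (to -0.012).
- tag_c (a joint): how far one of the three tags (whose place differs each time) is pushed down, m: 0 up (starts at 0 to 0.003), 0.020 fully down; pulling it up would make it negative (to -0.012).
- driver_1: small loose loudspeaker driver, dark metal, 40 mm across and 23 mm high, lying face up between the left and the middle plate; origin at the centre of its underside
- driver_2: small loose loudspeaker driver, dark metal, 40 mm across and 23 mm high, lying face up between the middle and the right plate; origin at the centre of its underside
- driver_3: small loose loudspeaker driver, dark metal, 40 mm across and 23 mm high, lying face up beyond the plates, to the right; origin at the centre of its underside
- spool: loose spool of solder, 54 mm across, 42 mm high, upright beyond the plates to the left; origin at the centre of its underside
- screwdriver: loose screwdriver 160 mm long lying to the right of the plates; origin on its underside
- cutters: loose side cutters with blue grips, 115 mm long, lying to the left of the plates; origin under the joint of the jaws

How it is judged:
By the outcome, as a careful person would: the job done as asked, in the order asked, and still so for the second after the job is handed in, with the robot touching nothing.
It also fails if it takes over 51 s, if anything falls off the work surface, if the arm or the gripper's body presses on something with over 40 N, if the wrist force passes 120 N, or if a joint passes its speed limit or range.

### The arm

A 7-joint arm with a two-finger parallel gripper is mounted at the origin on the work surface. World frame = base frame: x ahead of the robot, y to its left, z up, the work surface at z = 0. Lengths are in mm, angles in rad, forces in N, time in s.
With the tool pointing down it reaches from about 400 to 850 mm from the base axis. Payload 10.4 kg.
Tool frame: the origin (TCP) lies at the very end of the fingers, on their centre line; the grasp point (between the pads) lies 19 mm behind it; z points along the fingers, y is the direction in which the jaws open and shut (so a half turn about z gives the same grasp; the last joint's range is limited). The gripper opens to 87 mm and grips with 3 to 60 N. Pads are 19 mm wide; open, the fingers measure 117 mm over their backs; the gripper's body (75 mm by 190 mm) begins 51 mm behind the grasp point.
Start: joints at [-0.023, 0.332, -0.065, 1.46, 0.022, 1.35, -0.088], TCP at [625.022, 0.018, 222.576] pointing down, gripper open.
Joint ranges: [-2.6, 2.6], [-0.5, 2.12], [-1.47, 1.34], [0.16, 2.42], [-1.27, 4.41], [0.06, 2.06], [-2.6, 2.6]. Speed limits (rad/s): [2.22, 2.22, 2.79, 2.79, 3.14, 3.14, 3.14].

### API

Orientations are given as [roll, pitch, yaw] about the fixed x, y, z axes, in that order (R = Rz(yaw) Ry(pitch) Rx(roll)).
In Python, from bench import robot, eyes, ticket, sensors gives the robot as it stands. Calls block until the motion is done:
- robot.reach(position, orientation): joint-space move of the TCP to a pose.
- robot.line_to(position, ori=None, feed=150): straight line of the TCP; ori=None keeps the orientation; feed is the mean speed in mm/s.
- robot.set_joints(angles): joint-space move.
- robot.release() and robot.grab(): open the fingers fully, or close them until they stop; the grip force is fixed at half the most.
- robot.pause(seconds).
- robot.inverse_kinematics(position, orientation): joint angles nearest the present ones, or None.
- eyes.snapshot(name): name is "scene" or "side" or "wrist"; returns a dict with "pixels" (420x560x3 uint8, red, green, blue), "fx", "fy", "cx", "cy" (pixels), "k1" (the pictures are not rectified: a ray, as slopes to the right and down, at radius r is drawn at 1 + k1 r^2 times it, then the intrinsics apply), "R" (3x3) and "t" (3): a world point X has camera coordinates R X + t. Camera axes: x right, y down, z forward; pixel columns grow to the right and rows downward; lengths in mm; the calibration is good to about 2 mm. A picture is of the moment at which its call begins. There is no depth.
A pose or a line that the arm cannot do raises robot.MotionError and nothing moves.
- ticket.hand_in(): hands the job in, once; it reports no verdict.
Readings, each from a call of its own:
- sensors.get_time_s(): time.
- sensors.get_qpos(): joint angles.
- sensors.get_joint_velocities(): joint speeds.
- sensors.get_joint_efforts(): joint torques, N m.
- sensors.get_tool_pos(): TCP position.
- sensors.get_orientation(): TCP orientation.
- sensors.get_contact_force(): force on the tool from outside, world axes, zero at the start.
- sensors.get_ft_torque(): the same for the moment, N m.
- sensors.get_gripper_width(): finger opening in mm.
Only numpy, scipy, OpenCV 4.12 (cv2) and the standard library are available. Lean on these libraries where they do the work, as an engineer would, in place of code of your own. Each camera call takes 0.05 s, during which the arm holds its last target. There are 200 camera calls.

## Working session

There is one attempt and no reset: what is moved stays moved. The work goes in short steps, each a Python script; the robot and the scene stay as the last script left them, time stands still between calls to the robot, and variables do not carry over. Pictures are saved under pics/ and viewed, about 8 in all and at most 12, crops included, and the job is handed in when it is done.

```bash
ls; mkdir -p pics
cat > h.py <<'E'
import numpy as np, cv2
from bench import robot, eyes, ticket, sensors
def snap(n,f):
    s=eyes.snapshot(n); cv2.imwrite(f'pics/{f}.png',s['pixels'][:,:,::-1])
    np.savez(f'pics/{f}.npz',**s); return s
def ray(s,uv):
    K=np.array([[s['fx'],0,s['cx']],[0,s['fy'],s['cy']],[0,0,1.]])
    p=cv2.undistortPoints(np.array(uv,float).reshape(-1,1,2),K,np.array([float(s['k1']),0,0,0,0])).reshape(-1,2)
    d=np.c_[p,np.ones(len(p))]@s['R']; o=-s['R'].T@s['t']; return o,d
def onz(s,uv,z):
    o,d=ray(s,uv); return o+d*((z-o[2])/d[:,2])[:,None]
E
python3 - <<'E'
from h import *
a=[snap(n,n+'0') for n in('scene','side','wrist')]
cv2.imwrite('pics/all0.png',np.hstack([cv2.resize(x['pixels'],(0,0),fx=1,fy=1)[:,:,::-1] for x in a[:1]]))
for x in a: print(x['fx'],x['cx'],x['cy'],x['k1'],-x['R'].T@x['t'],x['R'][2])
print(sensors.get_time_s(),sensors.get_contact_force(),sensors.get_orientation())
E
```

```text
pics
393.789716981872 280.7107199857269 208.94679777635366 -0.0040220724682786466 [1223.85223106  406.38485142  703.55829273] [-0.65108239 -0.3981533  -0.64619321]
497.29568609671526 280.63040024955535 213.27876435605992 -0.02005610310937669 [ 374.98810695 -719.94439163  914.8968541 ] [ 0.17742302  0.62668798 -0.75880382]
317.84800280483853 278.12566318858956 212.95244387715078 0.004255655662960394 [624.46682438  66.71721392 383.51158591] [-0.00182954 -0.24550589 -0.96939337]
0.15 [-0.29418981  0.02866824  0.48057768] [-3.14050544e+00  4.01021005e-05  1.57083226e+00]
```

View pics/scene0.png

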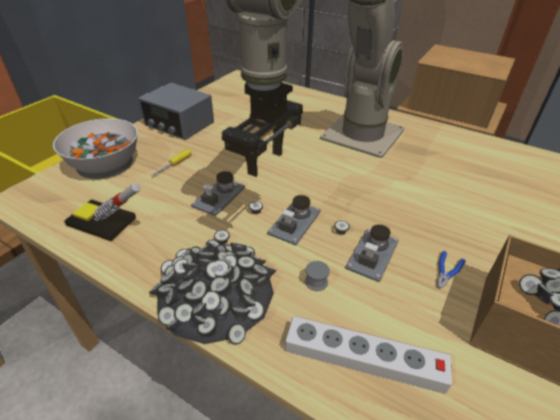

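View pics/side0.png

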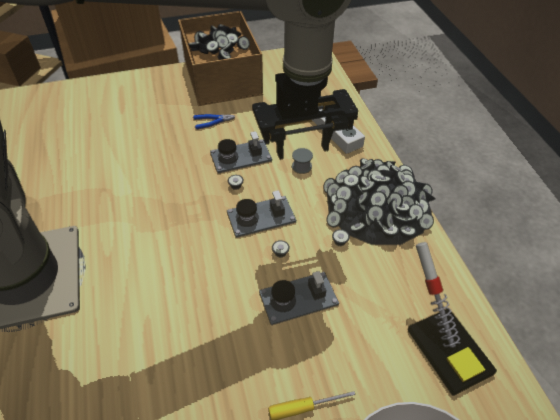

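View pics/wrist0.png

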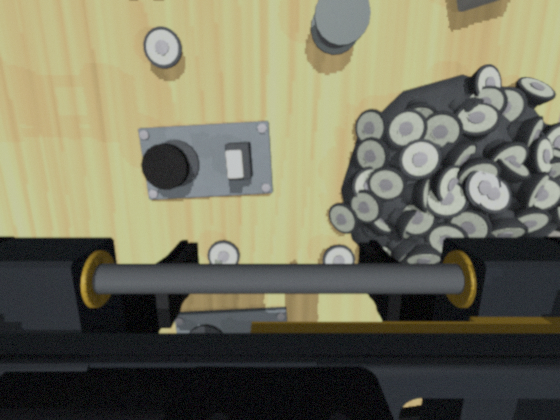

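The scene view shows the three mounts with pads at about (224,180), (301,205) and (380,235). In the side view the pads are at (283,292), (247,210) and (227,150), right to left. The wrist view shows the middle plate, with its pad at (166,166) and tag at (235,163). Next I'll get rough positions by ray casting, then close the hand and take wrist views over each plate.

Run:
```python
from h import *
s=dict(np.load('pics/side0.npz'))
print(onz(s,[(227,147),(247,206),(283,288)],54).round(),onz(s,[(255,137),(277,195),(319,275)],68).round())
w=dict(np.load('pics/wrist0.npz')); print(onz(w,[(166,166)],54),onz(w,[(235,163)],68))
pl=onz(s,[(240,155),(261,215),(300,297)],10); print(pl.round())
robot.grab()
ori=[np.pi,0,np.pi/2]
ims=[]
for i,(nm,dy) in enumerate([('L',-35),('M',-35),('M2',-75),('R',-35),('R2',-75)]):
    y=pl[{'L':0,'M':1,'R':2}[nm[0]]][1]+dy
    robot.reach([600,y,230],ori); x=snap('wrist','w'+nm); ims.append(x['pixels'][:300,:,::-1])
print(sensors.get_time_s(),sensors.get_gripper_width(),sensors.get_contact_force())
h=[cv2.resize(i,(400,214)) for i in ims]+[np.zeros((214,400,3),np.uint8)]
cv2.imwrite('pics/mont.png',np.vstack([np.hstack(h[:2]),np.hstack(h[2:4])]))
```

```text
[[ 503.  244.   54.]
 [ 507.   33.   54.]
 [ 528. -202.   54.]] [[ 578.  247.   68.]
 [ 580.   36.   68.]
 [ 604. -200.   68.]]
[[508.30897332  33.25656694  54.        ]] [[581.44792315  37.58265771  68.        ]]
[[ 536.  253.   10.]
 [ 540.   34.   10.]
 [ 564. -206.   10.]]
5.0667 0.12355770696543025 [ 0.76096108  0.87777242 -0.827683  ]
```

View pics/mont.png

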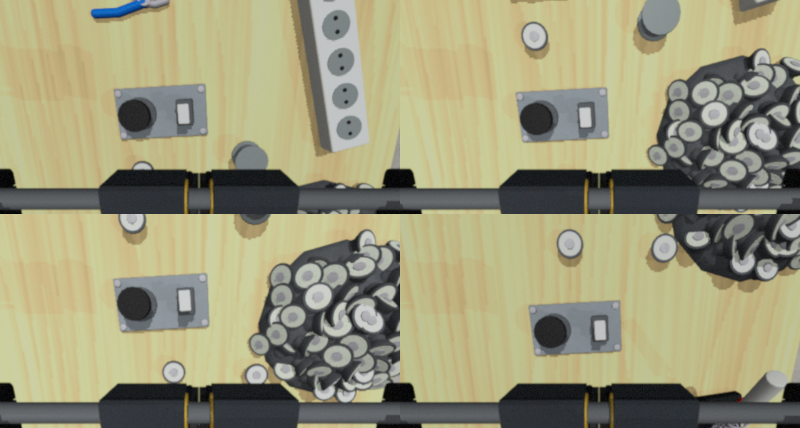

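The montage shows each plate clear of the hand, with pad and white tag visible (pad about (135,115) and tag about (184,112) in the left panel at 0.71 scale). I'll segment them and triangulate.

Run:
```python
from h import *
rough={'L':((503,244),(578,247)),'M':((507,33),(580,36)),'R':((528,-202),(604,-200))}
def proj(s,X):
    K=np.array([[s['fx'],0,s['cx']],[0,s['fy'],s['cy']],[0,0,1.]])
    return cv2.projectPoints(np.array([X],float),cv2.Rodrigues(s['R'])[0],s['t'],K,np.array([float(s['k1']),0,0,0,0]))[0].ravel()
def tri(obs):
    A=0;b=0
    for s,uv in obs:
        o,d=ray(s,[uv]); d=d[0]/np.linalg.norm(d[0]); P=np.eye(3)-np.outer(d,d); A=A+P; b=b+P@o
    return np.linalg.solve(A,b)
obs={}
for v in ['L','M','M2','R','R2']:
    s=dict(np.load(f'pics/w{v}.npz')); g=cv2.cvtColor(s['pixels'],cv2.COLOR_RGB2GRAY); hsv=cv2.cvtColor(s['pixels'],cv2.COLOR_RGB2HSV)
    for k,z in ((0,54),(1,68)):
        uv=proj(s,(*rough[v[0]][k],z))
        m=(g<45) if k==0 else ((g>150)&(hsv[...,1]<50))
        n,lab,st,c=cv2.connectedComponentsWithStats(m.astype(np.uint8))
        ok=[i for i in range(1,n) if st[i,4]>80]
        i=min(ok,key=lambda i:np.hypot(*(c[i]-uv)))
        cn=max(cv2.findContours((lab==i).astype(np.uint8),0,1)[0],key=len)
        (cu,cv_),r=cv2.minEnclosingCircle(cn); rect=cv2.minAreaRect(cn)
        p=np.array((cu,cv_)) if k==0 else np.array(rect[0])
        obs.setdefault((v[0],k),[]).append((s,p))
        print(v,k,uv.round(),p.round(1),st[i,:5],rect[1],round(r,1),onz(s,[p],z)[0].round(1))
for k,o in obs.items():
    if len(o)>1: print(k,tri(o).round(1))
```

```text
L 0 [186. 170.] [188.7 161.7] [ 166  140   46   44 1459] (43.00697708129883, 43.00697326660156) 23.0 [506.3 252.6  54. ]
L 1 [256. 168.] [256.5 159. ] [248 145  17  29 421] (27.363523483276367, 15.52258014678955) 14.8 [578.6 256.3  68. ]
M 0 [191. 167.] [191.3 166. ] [ 169  145   45   43 1115] (41.95866012573242, 43.17134094238281) 22.6 [507.8  33.6  54. ]
M 1 [259. 165.] [259.  164.1] [251 150  17  29 430] (27.572608947753906, 15.745597839355469) 14.8 [580.2  36.9  68. ]
M2 0 [188. 125.] [188.  126.3] [165 104  46  45 932] (45.74060821533203, 43.10446548461914) 23.8 [507.4  31.7  54. ]
M2 1 [258. 121.] [258.2 120.8] [250 106  18  30 475] (29.255416870117188, 16.343111038208008) 15.7 [580.2  36.6  68. ]
R 0 [210. 161.] [210.7 165.2] [ 189  144   44   43 1470] (42.0, 43.0) 22.3 [ 529.  -205.9   54. ]
R 1 [282. 161.] [279.5 162.5] [272 149  16  28 410] (27.0, 15.0) 14.4 [ 601.5 -201.8   68. ]
R2 0 [208. 119.] [209.6 123.8] [ 186  102   46   46 1579] (45.59669494628906, 43.89894104003906) 23.8 [ 529.4 -206.3   54. ]
R2 1 [283. 117.] [280. 119.] [272 105  17  29 449] (28.0, 16.0) 15.2 [ 601.3 -202.3   68. ]
('M', 0) [503.2  32.   38.1]
('M', 1) [580.   36.7  65. ]
('R', 0) [ 528.5 -206.2   50.7]
('R', 1) [ 601.4 -202.1   64. ]
```

```bash
cat >> h.py <<'E'
ORI=[np.pi,0,np.pi/2]
def F(n=6):
    a=[]
    for _ in range(n): robot.pause(.03); a.append(sensors.get_contact_force())
    return np.mean(a,0),np.std(a,0)[2]
def press(x,y):
    robot.reach([x,y,95],ORI); robot.line_to([x,y,60],feed=60); robot.pause(.3)
    f0,s0=F(); print('free',f0.round(2),s0.round(2))
    for z in (53,51,49):
        robot.line_to([x,y,z],feed=25); robot.pause(.2); f,s=F()
        print(z,sensors.get_tool_pos()[2].round(2),(f-f0).round(2),s.round(2))
        if (f-f0)[2]>9 : break
    robot.line_to([x,y,62],feed=50); f,_=F(); print('after',(f-f0).round(2),'t',sensors.get_time_s())
    robot.line_to([x,y,95],feed=120)
E
python3 - <<'E'
from h import *
press(504.5,252.5)
snap('side','sL')
E
```

```text
free [0.41 0.19 0.26] 0.46
53 53.05 [-0.59 -0.46  1.2 ] 0.26
51 51.09 [-0.1  -0.29  2.54] 0.29
49 49.07 [0.5  0.02 4.21] 0.42
after [-0.52 -0.45 -0.7 ] t 11.0583
```

Run:
```python
from h import *
press(505.8,33)
press(526.8,-206)
```

```text
free [-0.13 -0.07 -0.63] 0.43
53 53.09 [ 1.19 -0.07  2.35] 0.45
51 51.08 [ 1.1  -0.12  5.28] 0.34
49 49.23 [ 0.49 -0.28  7.11] 0.29
after [0.17 0.16 0.3 ] t 16.3917
free [-0.4   0.05 -0.28] 0.11
53 53.03 [-0.39  0.43  1.1 ] 0.36
51 51.1 [ 1.19 -0.82  2.14] 0.36
49 49.04 [ 1.72 -0.5   2.27] 0.3
after [ 0.4  -0.05  0.21] t 21.7417
```

At 5 mm depth the forces were left 4.2 N, middle 7.1 N and right 2.3 N, so the right mount is the soft one. I'll push the right tag now.

Run:
```python
from h import *
x,y=602,-202
robot.reach([x,y,95],ORI); robot.line_to([x,y,72],feed=80); robot.pause(.2); f0,_=F()
for z in (60,52,49,48,47.5,47,46.5,46):
    robot.line_to([x,y,z],feed=25); robot.pause(.15); f,_=F()
    print(z,sensors.get_tool_pos().round(2),(f-f0).round(2))
    if (f-f0)[2]>12: break
robot.line_to([x,y,95],feed=80); robot.reach([600,-160,230],ORI)
print(sensors.get_time_s(),F()[0].round(2))
a=snap('wrist','wEnd'); robot.reach([600,0,230],ORI); b=snap('side','sEnd')
c=np.hstack([a['pixels'][:260,100:400],b['pixels'][110:370,160:400]])[:,:,::-1]
cv2.imwrite('pics/end.png',cv2.resize(c,None,fx=1.45,fy=1.45)); print(sensors.get_time_s())
```

```text
60 [ 601.95 -201.98   60.  ] [-0.14 -0.16 -0.59]
52 [ 601.99 -201.99   51.98] [ 0.12  0.28 -0.13]
49 [ 601.91 -201.94   48.91] [-0.02 -0.11 -0.09]
48 [ 602.04 -202.     48.43] [-2.46  0.68  5.  ]
47.5 [ 602.08 -202.05   48.37] [-4.34  0.91  9.19]
47 [ 602.09 -202.03   48.29] [-6.13  2.15 12.73]
29.0 [ 0.22  0.13 -0.15]
29.9833
```

View pics/end.png

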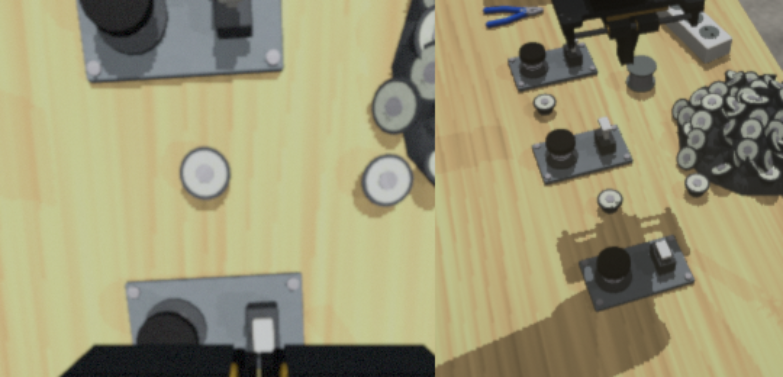

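The final side picture shows the right tag's white head sitting low on its guide, and the loose items look unmoved. The force only rose at about 48.4 mm (the stop), with no drag seen on the way, so I'll check the tag's height from two wrist views.

Run:
```python
from h import *
A=0;b=0
ims=[]
for y in (-241,-290):
    robot.reach([600,y,230],ORI); s=snap('wrist',f'chk{-y}')
    g=cv2.cvtColor(s['pixels'],cv2.COLOR_RGB2GRAY); hs=cv2.cvtColor(s['pixels'],cv2.COLOR_RGB2HSV)
    n,l,st,c=cv2.connectedComponentsWithStats(((g>150)&(hs[...,1]<50)).astype(np.uint8))
    e=np.array((280,162 if y==-241 else 112))
    i=min([i for i in range(1,n) if st[i,4]>80],key=lambda i:np.hypot(*(c[i]-e)))
    p=cv2.minAreaRect(np.argwhere(l==i)[:,::-1].astype(np.float32)); 
    print(p, onz(s,[p[0]],68).round(1),onz(s,[p[0]],48).round(1))
    o,d=ray(s,[p[0]]); d=d[0]/np.linalg.norm(d[0]); P=np.eye(3)-np.outer(d,d); A=A+P; b=b+P@o
    ims.append(s['pixels'][:300,100:400,::-1])
print(np.linalg.solve(A,b)); 
robot.reach([600,0,230],ORI); x=snap('scene','scEnd')
ims=[ims[0],cv2.resize(x['pixels'][150:290,170:410,::-1],(514,300))]
cv2.imwrite('pics/end2.png',np.hstack(ims)[:,:800]); print(sensors.get_time_s())
```

```text
((280.0, 161.0), (26.0, 14.0), 90.0) [[ 601.9 -200.1   68. ]] [[ 602.  -201.8   48. ]]
((280.5, 111.0), (28.0, 15.0), 90.0) [[ 601.8 -203.7   68. ]] [[ 601.9 -202.4   48. ]]
[ 601.97325747 -202.16041505   43.74401412]
32.5167
```

View pics/end2.png

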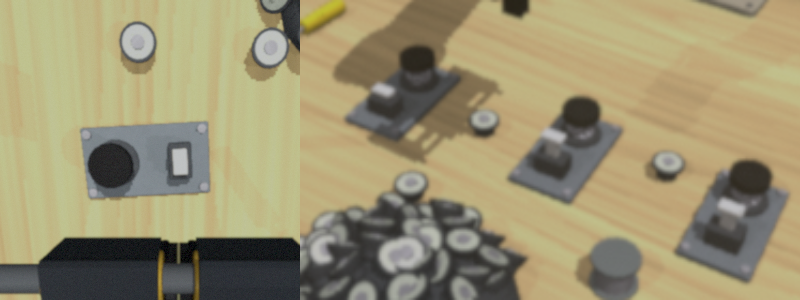

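The right tag is now clearly low. Two views put it at 44 mm, against 64 mm before, and the other two tags are up.

```bash
python3 -c "
from h import *
ticket.hand_in()"
```

```text
the job is handed in; nothing more can be done
```

I pressed the three pads about 5 mm down and let them up, in order left, middle, right. The right mount was the softest, so I pushed its tag down, drew the hand up clear of the table and handed the job in at about 32.5 s.

| Pad | Force with the fingertips 5 mm down |
|---|---|
| Left | 4.2 N |
| Middle | 7.1 N |
| Right | 2.3 N |

**Right tag:** I pushed until it stopped firmly, with the fingertips at 48.3 mm and 12.7 N. Two wrist views afterwards put its top at about 44 mm, against 64 mm before. That measurement reads about 4 mm low both times, so it agrees with fully down at 48 mm.

**Everything else:** In the last pictures the other two tags are up, and the plates and the loose parts in view look unmoved by eye.

**Checks that disagreed or were weak:**
- My two-view height for the middle pad came out as 38 mm instead of 54 mm because the dark outline was poorly segmented. I relied on the contact forces, which began at about 54 mm.
- I had only one wrist view of the left mount.
- The force readings, taken with the hand at rest, showed no 3 N drag while the tag was sliding, only the stop.

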